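# Move the firing logger from its charging cradle to the kiln controller

### The arm

A 7-joint arm with a two-finger parallel gripper is mounted at the origin on a cart in front of the work surface, level with it; the furniture and walls round the work are solid. World frame = base frame: x ahead of the robot, y to its left, z up, the work surface at z = 0. Lengths are in mm, angles in rad, forces in N, time in s.
With the tool pointing down it reaches from about 400 to 875 mm from the base axis. Payload 4.4 kg.
Tool frame: the origin (TCP) lies at the very end of the fingers, on their centre line; the grasp point (between the pads) lies r.grasp_offset behind it (r.grasp_offset is the distance from the TCP to the grasp point, in mm); z points along the fingers, y is the line along which they close (so a half turn about z gives the same grasp; the last joint's range is limited). The gripper opens to 85 mm and grips with 20 to 120 N. Pads are 22 mm wide; open, the fingers measure 114 mm over their backs; the gripper's body (76 mm by 85 mm) begins 54 mm behind the grasp point. The pads swing forward as they close: fully open they stand 13 mm farther back than shut.
Start: joints at [-1.412, 0.628, 0.038, 1.517, -0.027, 0.996, -0.02], TCP at [144.867, 633.665, 231.313] pointing down, gripper open.
Joint ranges: [-3.06, 3.06], [-0.37, 2.12], [-1.25, 1.32], [0.18, 2.47], [-1.1, 4.24], [0.23, 1.98], [-2.94, 2.94]. Speed limits (rad/s): [2.57, 2.57, 3.14, 3.14, 3.14, 3.14, 3.14].

### API

Orientations are given as [roll, pitch, yaw] about the fixed x, y, z axes, in that order (R = Rz(yaw) Ry(pitch) Rx(roll)).
In Python, from rig import r gives the robot as it stands.
- The arm moves only by the tool move_arm, never from a script. Its argument "deltas" is a list that holds one entry, the list of rows, each a list of 4 numbers: the shift along the tool's x, y, z in m, then the turn about the tool's z in rad. In form: [[[tx, ty, tz, turn], ...]]. A call has 1 to 8 rows; each row shifts and turns the commanded pose from where the row before left it, along the tool's axes as they then stand; what a row does not reach is not made up. A row lasts 1/12 s, in which the tool goes at most 41.7 mm and 7.16 degrees, less where a joint would pass 70% of its speed; a pose out of reach is approached as far as the arm can. A call with a gripper value outside its range is refused whole. "claw" is the opening, from 0 (shut) to 1 (fully open), set as the call begins (left out, the last holds). The fingers move at their own pace and stop on an object; "newtons" is the grip in N (left out, the last holds). Time passes only in rows, so rows that do not move let the fingers close. It gives the time, the measured TCP pose, the force, the opening and the grip force at its end, in the units of the state.
- r.sense(): the state, without advancing time (a new reading comes with each control period).
- r.read_camera(name): name is "side" or "top" or "wrist"; returns a dict with "color" (420x560x3 uint8, red, green, blue), "intrinsics" (3x3 intrinsics, pixels), "rvec" (rotation vector, rad) and "tvec" (3), from world to camera coordinates, as OpenCV has them; the wrist camera has in their place "mount" (4x4, takes a point from camera to tool coordinates, whose origin is the TCP and whose axes are the flange's). Camera axes: x right, y down, z forward; pixel columns grow to the right and rows downward; lengths in mm; the calibration is good to about 2 mm. A picture is of the moment at which its call begins: read the wrist's pose just before it. There is no depth.
- r.hand_in(): hands the job in; it is judged then, once.
The state is a dict: "time_s": time; "joint_positions": joint angles; "joint_vel": joint speeds; "joint_torque": joint torques, N m; "position": TCP position; "tcp_rot": TCP orientation; "force": force on the tool from outside, world axes, zero at the start; "moment": the same for the moment, N m; "finger_gap": finger opening in mm; "gripper_force": force on a finger pad.
Only numpy, scipy, OpenCV 4.12 (cv2) and the standard library are available. Lean on these libraries where they do the work, as an engineer would, in place of code of your own. Each camera call takes 0.05 s, during which the arm holds its last target. There are 200 camera calls.

### The job

The flat firing logger is caught in its charging cradle. Press it down to release the catch, draw it out, and push it into the bay of the kiln controller (the deep console with the display) until the catch there holds it fully home when you let go; if it springs up again, press it again. Leave the glaze jar and the little pot between the two stands alone.

Things in the scene. Friction and masses are not known exactly. Their poses are not given: they have to be found in the camera images.
- logger: Flat cartridge, about 0.18 kg, same both ways round. Aluminium blade 88 wide (y) x 14 thick (x) x 64.5 mm long, then a flange 96 x 20 x 4 mm, then the black grip. Origin: middle of its foot; z from foot to grip. Both narrow sides are notched at z = 6.5 to 16 mm for the catch's pawls. Starts fully home in the cradle; its flange then stands 14 mm above the slot's mouth.
- logger_grip (a point): Middle of the logger's black grip, 84 mm above its foot; the grip is 90 wide (y) x 14 thick (x) x 30 mm tall (z = 68.5 to 98.5 mm of the logger). Take it across its thickness, fingers along the logger's z: it is too wide the other way. Below it the flange reaches 3 mm beyond its faces.
- cradle_bay: Grey slot block of the charging cradle, the short stand with nothing behind it (base plate 155 x 140 mm). Slot 91 (y) x 16.6 mm (x) with 4 mm sloping lips. Origin: centre of its mouth, 85 mm above the bench; z points out of the slot, 0.52 rad from vertical towards the robot; y along the slot, level; x across it, up and away. Top face 124 mm (y), x = -23 to 37 mm.
- cradle_home (a point): Where the logger's foot is when caught, 50 mm below the mouth on the slot's axis. The foot stands on a sprung tray with a push-push catch: pushed to the stop and let up, it changes between caught (held 50 mm deep; two pawls keep the logger from being pulled out) and out (foot 34.5 mm deep, logger free). Same in both bays.
- cradle_stop (a point): Where the foot is with the tray at its hard stop, 62 mm below the mouth, 12 mm below home. The tray must come within 1.5 mm of the stop to change over; then it must be let up. The spring pushes back with 5 N when out, 8 N at home, 9 N at the stop; past that it is rigid. Same in both bays.
- controller_bay: Grey slot block of the kiln controller, the deep console whose sloping face runs on 80 mm behind the slot, with display and knob. Slot 91 (y) x 16.6 mm (x) with 4 mm sloping lips. Origin: centre of its mouth, 85 mm above the bench; z points out of the slot, 0.52 rad from vertical towards the robot; y along the slot, level; x across it, up and away. Top face 124 mm (y), x = -23 to 37 mm.
- controller_home (a point): Where the logger's foot belongs, caught and fully home: 50 mm below the mouth on the slot's axis. The bay starts empty with its tray out: the logger meets the tray with its foot 34.5 mm deep and is pushed on from there to the stop. Out, it may lean up to 0.1 rad in the slot (1.3 mm of play each side): press on the middle of its top. Leaning, it rubs, and a full press takes up to 25 N.
- controller_stop (a point): Where the foot is at the controller's hard stop, 62 mm below the mouth. This catch may stand out of step at the start (not reported): then its first full press does not take, and the tray springs back out (foot 34.5 mm deep) as you let up; the next full press is caught. Press again only if it came back out: one press too many frees it.
- jar_green: Glaze jar, 50 mm across, 56 mm tall, standing on the bench; leave it alone. Origin at its underside.
- pot_cyan_mini: Small round pot, 60 mm across, 44 mm tall, standing on the bench; leave it alone. Origin at its underside.
Not all that is in view belongs to the job. Of the things shaped like the logger, the aluminium one is meant.

How it is judged:
By the outcome, as a careful person would: the job done as asked, in the order asked, and still so for the second after the job is handed in, with the robot touching nothing.
It also fails if it takes over 54 s, if anything falls off the work surface, if the arm or the gripper's body presses on something with over 40 N, if the wrist force passes 120 N, or if a joint passes its speed limit or range.

## Working session

There is one attempt and no reset: what is moved stays moved. The work goes in short steps, Python scripts to look and compute and a tool call to move; the robot and the scene stay as the last step left them, time stands still between calls to the robot, and variables do not carry over. Pictures are saved under pics/ and viewed, at most 10 in all, crops included, and the job is handed in when it is done.

Besides the shell and the picture viewer there is one more tool, called after "Call:" as name(argument=value, ...), one argument or row to a line, values as JSON. move_arm: Moves the arm, as the interface text tells. Its arguments: {"type":"object","properties":{"deltas":{"type":"array"},"claw":{"type":"number"},"newtons":{"type":"number"}},"required":["deltas"]}

```bash
mkdir -p pics; python3 - <<'E'
from rig import r
import cv2,pickle
s=r.sense();print({k:s[k] for k in('time_s','position','tcp_rot','force','finger_gap')},r.grasp_offset)
D={}
for n in('side','top','wrist'):
    c=r.read_camera(n);D[n]=c
    cv2.imwrite(f'pics/{n}0.png',c['color'][:,:,::-1])
    print(n,{k:v for k,v in c.items() if k!='color'})
pickle.dump(D,open('cams.pkl','wb'))
E
```

```text
{'time_s': 0.0, 'position': array([144.71339405, 633.02351895, 230.37232327]), 'tcp_rot': array([-3.13963455e+00,  3.56230409e-05,  2.91681818e+00]), 'force': array([ 0.0838693 , -0.59152996, -0.60837116]), 'finger_gap': 85.36106948974054} 18.700000000000003
side {'intrinsics': array([[520.06397417,   0.        , 285.97081285],
       [  0.        , 520.06397417, 203.72901865],
       [  0.        ,   0.        ,   1.        ]]), 'rvec': array([ 2.04294036,  0.09529904, -0.03299371]), 'tvec': array([-504.51550525,  185.23201407,  813.36487689])}
top {'intrinsics': array([[417.59530266,   0.        , 282.74675586],
       [  0.        , 417.59530266, 207.84367807],
       [  0.        ,   0.        ,   1.        ]]), 'rvec': array([ 2.1395283 , -2.13227706,  0.16361404]), 'tvec': array([277.1417787 , 512.72678014, 877.61742794])}
wrist {'intrinsics': array([[327.52982457,   0.        , 283.2280261 ],
       [  0.        , 327.52982457, 206.90958459],
       [  0.        ,   0.        ,   1.        ]]), 'mount': array([[ 4.80895929e-04, -9.47606609e-01, -3.19439327e-01,
         8.16188972e+01],
       [ 9.99999688e-01,  6.56041040e-04, -4.40687901e-04,
        -1.37488820e+00],
       [ 6.27164076e-04, -3.19439016e-01,  9.47606628e-01,
        -1.42603763e+02],
       [ 0.00000000e+00,  0.00000000e+00,  0.00000000e+00,
         1.00000000e+00]])}
```

View pics/side0.png

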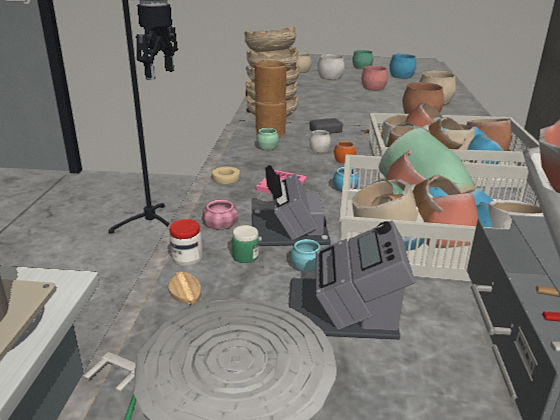

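View pics/top0.png

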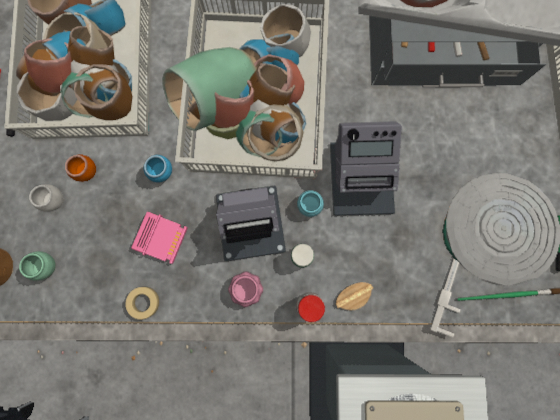

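The top view shows the cradle with the black-gripped logger at about (248,230) and the controller at (370,160), its empty slot near (370,183). The pink notebook-like item at (160,238) and the dark block at side (325,126) could be taken for the logger. The one in the cradle fits the description, so I'll check it close up.

```bash
python3 - <<'E'
import cv2,numpy as np
t=cv2.imread('pics/top0.png');s=cv2.imread('pics/side0.png')
a=cv2.resize(t[120:270,205:405],None,fx=4,fy=4,interpolation=cv2.INTER_CUBIC)
b=cv2.resize(s[155:345,240:420],None,fx=3,fy=3,interpolation=cv2.INTER_CUBIC)
cv2.imwrite('pics/topc.png',a);cv2.imwrite('pics/sidec.png',b)
E
```

```text
(no output)
```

View pics/topc.png

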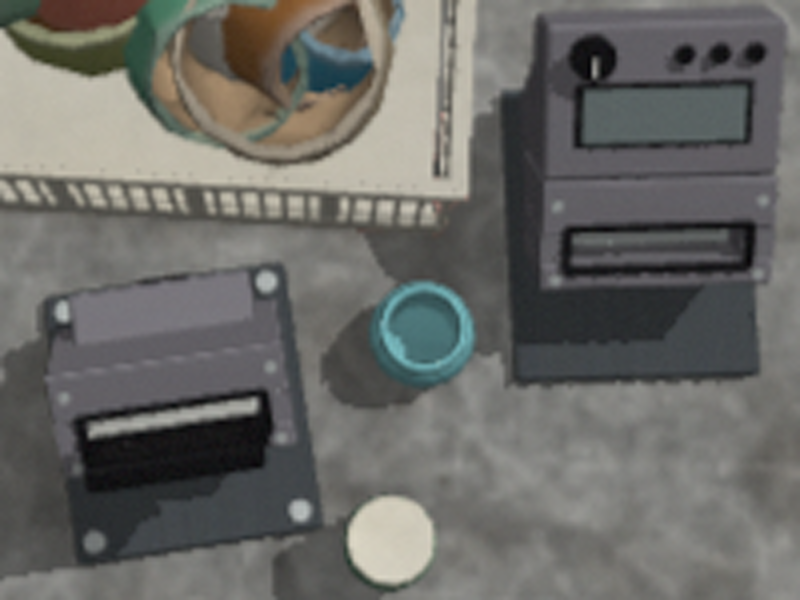

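View pics/sidec.png

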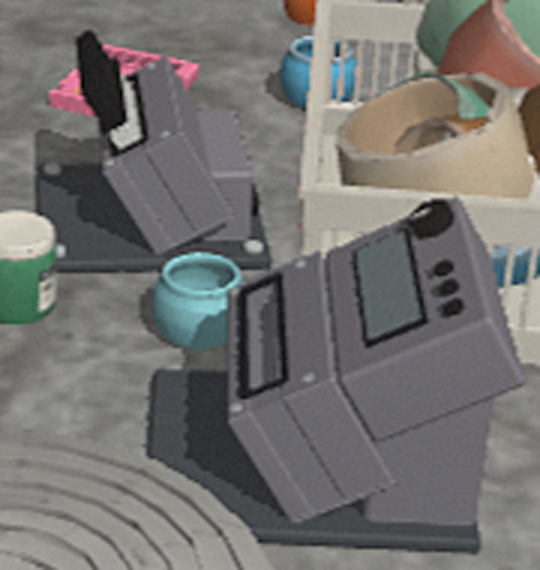

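The crops show black grip and bright aluminium flange in the cradle, at topc (175,440), so that is the logger. The controller slot frame is at topc (563..755, 224..275). Next I'll fit both bay poses.

```bash
cat > h.py <<'E'
import numpy as np,cv2,pickle
from scipy.optimize import least_squares
from scipy.spatial.transform import Rotation as Ro
T=0.52
def bayR(p): return Ro.from_euler('z',p).as_matrix()@Ro.from_euler('y',-T).as_matrix()
def proj(c,P): return cv2.projectPoints(np.asarray(P,float),c['rvec'],c['tvec'],c['intrinsics'],None)[0][:,0]
def toolR(s): return Ro.from_euler('xyz',s['tcp_rot']).as_matrix()
def wristcam(c,s):
    "wrist camera as world->cam rvec,tvec"
    M=np.eye(4);M[:3,:3]=toolR(s);M[:3,3]=s['position'];W=np.linalg.inv(M@c['mount'])
    return dict(intrinsics=c['intrinsics'],rvec=cv2.Rodrigues(W[:3,:3])[0],tvec=W[:3,3])
def fit(obs,x0,z=85):
    "obs: list of (cam,local pts,pixels)"
    f=lambda q:np.concatenate([(proj(c,(bayR(q[2])@np.array(L,float).T).T+[q[0],q[1],z])-U).ravel() for c,L,U in obs])
    return least_squares(f,x0,x_scale=[10,10,.1],loss='soft_l1'),f
E
python3 - <<'E'
from h import *
D=pickle.load(open('cams.pkl','rb'))
t=lambda p:(np.array(p)-1.5)/4+[205,120]
s=lambda p:(np.array(p)-1)/3+[240,155]
F=[[-12.3,49.5,0],[-12.3,-49.5,0],[12.3,49.5,0],[12.3,-49.5,0]]
G=[[-23,62,0],[-23,-62,0],[37,62,0],[37,-62,0]]
o=lambda z:0
ctl=[(D['top'],F,t([(563,275),(755,268),(563,228),(752,224)])),(D['top'],G,t([(542,283),(770,285),(545,180),(775,175)])),
(D['side'],F,s([(238,292),(243,398),(283,273),(286,382)])),(D['side'],G,s([(232,290),(230,412),(325,255),(338,378)]))]
cra=[(D['top'],[F[2],F[3]],t([(77,420),(270,392)])),(D['top'],[G[2],G[3]],t([(48,378),(290,347)])),
(D['top'],[[-7,45,48.5],[-7,-45,48.5]],t([(90,490),(263,465)])),
(D['side'],[F[1],F[3],G[1]],s([(112,155),(147,143),(105,165)]))]
for n,ob,x0 in(('ctl',ctl,[520,0,0]),('cra',cra,[480,300,.1])):
    R,f=fit(ob,x0);print(n,R.x.round(3));print(f(R.x).reshape(-1,2).round(1).tolist())
E
```

```text
ctl [5.63288e+02 9.48890e+01 2.20000e-02]
[[0.7, -1.6], [-0.7, -0.7], [1.1, -1.0], [0.9, -0.9], [-0.1, 1.3], [1.0, -0.3], [0.0, -0.3], [2.1, -0.1], [1.9, -0.9], [0.1, -1.0], [0.1, -0.2], [0.5, -1.6], [-1.8, -1.8], [-2.0, 2.0], [-0.7, -3.9], [-1.3, -1.4]]
cra [4.66003e+02 3.48482e+02 1.47000e-01]
[[0.6, -0.5], [-0.3, -0.3], [-0.3, -0.1], [-0.9, -0.9], [-0.2, 0.0], [1.6, -0.2], [-0.1, -0.3], [-0.7, -2.0], [-2.3, 1.9]]
```

Call:
move_arm(
  deltas=[
    [[0, 0, -0.03, 0.1], [0, 0, -0.03, 0.1]],
  ],
)

```text
time_s: 0.32
position: [144.5, 632.0, 289.7]
tcp_rot: [-3.136, 0.001, 2.712]
force: [0.0, 1.1, 0.4]
finger_gap: 85.2
gripper_force: 0.0
```

Call:
move_arm(
  deltas=[
    [[0, 0, -0.014, 0.125], [0, 0, -0.014, 0.125], [0, 0, -0.014, 0.125], [0, 0, -0.014, 0.125], [0, 0, -0.014, 0.125], [0, 0, -0.014, 0.125], [0, 0, -0.014, 0.125], [0, 0, -0.014, 0.125]],
  ],
)

```text
time_s: 0.98
position: [144.7, 633.4, 403.7]
tcp_rot: [-3.141, 0.001, 1.711]
force: [0.2, 0.6, 0.1]
finger_gap: 85.5
gripper_force: 0.0
```

Call:
move_arm(
  deltas=[
    [[-0.035, 0.02, 0, 0], [-0.035, 0.02, 0, 0], [-0.035, 0.02, 0, 0], [-0.035, 0.02, 0, 0], [-0.035, 0.02, 0, 0], [-0.035, 0.02, 0, 0], [-0.035, 0.02, 0, 0], [-0.035, 0.02, 0, 0]],
  ],
)

```text
time_s: 1.65
position: [344.5, 378.1, 403.2]
tcp_rot: [-3.141, -0.0, 1.717]
force: [1.4, 0.6, -0.2]
finger_gap: 85.6
gripper_force: 0.0
```

Call:
move_arm(
  deltas=[
    [[-0.035, 0.02, 0, 0], [-0.035, 0.02, 0, 0], [-0.035, 0.02, 0, 0], [-0.035, 0.02, 0, 0], [-0.035, 0.02, 0, 0], [-0.035, 0.02, 0, 0], [-0.035, 0.02, 0, 0], [-0.035, 0.02, 0, 0]],
  ],
)

```text
time_s: 2.32
position: [543.6, 124.6, 403.2]
tcp_rot: [-3.141, -0.0, 1.717]
force: [0.6, 1.1, 1.3]
finger_gap: 85.0
gripper_force: 0.0
```

```bash
python3 - <<'E'
from rig import r
from h import *
s=r.sense();print(s['joint_positions'].round(3) if hasattr(s['joint_positions'],'round') else s['joint_positions']);print(toolR(s).round(3))
E
```

```text
[-0.648  0.386  0.562  1.522 -0.21   1.295  0.085]
[[-0.146  0.989 -0.   ]
 [ 0.989  0.146  0.   ]
 [ 0.    -0.    -1.   ]]
```

Call:
move_arm(
  deltas=[
    [[-0.04, 0, -0.01, 0], [-0.04, 0, -0.01, 0], [0, 0, -0.04, 0], [0, 0, -0.04, 0], [0, 0, -0.04, 0], [0, 0, -0.04, 0], [0, 0, -0.04, 0]],
  ],
)

```text
time_s: 2.9
position: [553.8, 47.0, 625.3]
tcp_rot: [3.141, -0.0, 1.717]
force: [1.7, 0.2, 0.7]
finger_gap: 85.4
gripper_force: 0.0
```

```bash
cat > st.py <<'E'
from rig import r
from h import *
s=r.sense();print(s['time_s'],np.round(s['position'],1),'q',np.round(s['joint_positions'],3),'tz',toolR(s)[:,2].round(3),'F',np.round(s['force'],1))
E
python3 st.py
```

```text
2.9 [553.8  47.  625.3] q [-0.452  0.381  0.603  0.935 -0.224  1.881  0.194] tz [ 0.  0. -1.] F [1.7 0.2 0.7]
```

Call:
move_arm(
  deltas=[
    [[0, 0, -0.04, 0], [0, 0, -0.04, 0], [0, 0, -0.04, 0], [0, 0, -0.04, 0]],
  ],
)

```text
time_s: 3.23
position: [535.1, 47.2, 693.0]
tcp_rot: [3.078, 0.006, 1.723]
force: [-0.5, -0.1, 0.9]
finger_gap: 85.5
gripper_force: 0.0
```

```bash
python3 st.py
```

```text
3.2333 [535.1  47.2 693. ] q [-0.245  0.32   0.196  0.782 -0.067  1.981  0.062] tz [ 0.063  0.004 -0.998] F [-0.5 -0.1  0.9]
```

Call:
move_arm(
  deltas=[
    [[0, 0, -0.04, 0], [0, 0, -0.04, 0], [0, 0, -0.04, 0], [0, 0, -0.04, 0]],
  ],
)

```text
time_s: 3.57
position: [493.6, 43.3, 751.2]
tcp_rot: [2.965, 0.014, 1.72]
force: [-0.5, 0.9, 0.2]
finger_gap: 85.5
gripper_force: 0.0
```

```bash
python3 st.py
```

```text
3.5667 [493.6  43.3 751.2] q [-0.329  0.211  0.284  0.78  -0.067  1.981  0.063] tz [ 0.176  0.013 -0.984] F [-0.5  0.9  0.2]
```

Call:
move_arm(
  deltas=[
    [[0, 0, 0.03, 0], [0, 0, 0.03, 0]],
  ],
)

```text
time_s: 3.73
position: [504.4, 43.7, 693.9]
tcp_rot: [2.958, 0.014, 1.72]
force: [0.8, 0.1, -0.5]
finger_gap: 85.3
gripper_force: 0.0
```

```bash
python3 st.py
```

```text
3.7333 [504.4  43.7 693.9] q [-0.353  0.163  0.276  1.012 -0.043  1.788  0.053] tz [ 0.183  0.014 -0.983] F [ 0.8  0.1 -0.5]
```

Call:
move_arm(
  deltas=[
    [[0, 0.015, -0.038, 0], [0, 0.015, -0.038, 0], [0, 0.015, -0.038, 0], [0, 0.015, -0.038, 0], [0, 0.015, -0.038, 0], [0, 0.015, -0.038, 0]],
  ],
)

```text
time_s: 4.23
position: [513.8, 50.7, 806.9]
tcp_rot: [2.819, 0.022, 1.718]
force: [-0.1, -0.4, 0.2]
finger_gap: 85.5
gripper_force: 0.0
```

```bash
python3 st.py
```

```text
4.2333 [513.8  50.7 806.9] q [-0.334  0.221  0.298  0.623 -0.08   1.981  0.053] tz [ 0.317  0.026 -0.948] F [-0.1 -0.4  0.2]
```

Call:
move_arm(
  deltas=[
    [[0, 0.015, -0.038, 0], [0, 0.015, -0.038, 0], [0, 0.015, -0.038, 0], [0, 0.015, -0.038, 0]],
  ],
)

```text
time_s: 4.57
position: [495.4, 52.4, 860.1]
tcp_rot: [2.697, 0.028, 1.716]
force: [-0.8, -0.3, -0.2]
finger_gap: 85.7
gripper_force: 0.0
```

```bash
python3 st.py
```

```text
4.5667 [495.4  52.4 860.1] q [-0.404  0.178  0.374  0.548 -0.088  1.981  0.048] tz [ 0.429  0.038 -0.903] F [-0.8 -0.3 -0.2]
```

Call:
move_arm(
  deltas=[
    [[0, 0.015, -0.038, 0], [0, 0.015, -0.038, 0]],
  ],
)

```text
time_s: 4.73
position: [480.9, 52.5, 886.7]
tcp_rot: [2.637, 0.03, 1.715]
force: [-1.0, 0.7, 0.0]
finger_gap: 85.6
gripper_force: 0.0
```

```bash
python3 st.py
```

```text
4.7333 [480.9  52.5 886.7] q [-0.463  0.151  0.436  0.516 -0.091  1.981  0.045] tz [ 0.482  0.043 -0.875] F [-1.   0.7  0. ]
```

```bash
cat > plan.py <<'E'
import sys
from rig import r
from h import *
BAY={'cra':(466,348.5,.147),'ctl':(563.3,94.9,.022)}
try: BAY.update(pickle.load(open('bay.pkl','rb')))
except Exception: pass
def plan(n,lx,ly,lz):
    s=r.sense();x,y,p=BAY[n];B=bayR(p);R=toolR(s)
    xt=R.T@B[:,1];turn=np.arctan2(xt[1],xt[0])
    tgt=np.array([x,y,85])+B@[lx,ly,lz];d=R.T@(tgt-s['position'])
    R2=R@Ro.from_euler('z',turn).as_matrix();d2=R2.T@(tgt-s['position'])
    loc=B.T@(np.array(s['position'])-[x,y,85])
    e=Ro.from_matrix(R2.T@np.column_stack([B[:,1],B[:,0],-B[:,2]])).as_rotvec()
    print('t',s['time_s'],'local',loc.round(1),'turn',turn.round(4),'d before turn',d.round(1),'after',d2.round(1),'n',np.linalg.norm(d)/41,'tilt err',e.round(3),'Floc',(B.T@np.array(s['force'])).round(1),'gap',round(s['finger_gap'],1),'q',np.round(s['joint_positions'],2))
if __name__=='__main__': plan(sys.argv[1],*map(float,sys.argv[2:5]))
E
python3 plan.py cra 0 0 150; python3 plan.py ctl 0 0 150
```

```text
t 4.7333 local [ 373.5 -295.   709.9] turn 0.0118 d before turn [ 314.9 -361.1  557.2] after [ 310.6 -364.8  557.2] n 17.92363884735624 tilt err [-0.016  0.028  0.   ] Floc [-0.8  0.8  0.5] gap 85.6 q [-0.46  0.15  0.44  0.52 -0.09  1.98  0.05]
t 4.7333 local [326.1 -40.6 737.1] turn 0.1212 d before turn [  59.4 -311.8  593.2] after [  21.2 -316.7  593.2] n 16.40909703366072 tilt err [-0.016 -0.033 -0.   ] Floc [-0.9  0.7  0.5] gap 85.6 q [-0.46  0.15  0.44  0.52 -0.09  1.98  0.05]
```

Call:
move_arm(
  deltas=[
    [[0.0163, -0.0192, 0.0293, 0.012], [0.0163, -0.0192, 0.0293, 0], [0.0163, -0.0192, 0.0293, 0], [0.0163, -0.0192, 0.0293, 0], [0.0163, -0.0192, 0.0293, 0], [0.0163, -0.0192, 0.0293, 0], [0.0163, -0.0192, 0.0293, 0], [0.0163, -0.0192, 0.0293, 0]],
  ],
)

```text
time_s: 5.4
position: [444.1, 168.4, 613.9]
tcp_rot: [2.639, 0.021, 1.704]
force: [0.5, 0.5, 0.3]
finger_gap: 85.5
gripper_force: 0.0
```

```bash
python3 plan.py cra 0 0 150
```

```text
t 5.4 local [ 221.1 -175.   482.8] turn -0.0018 d before turn [ 182.8 -215.7  332.2] after [ 183.1 -215.4  332.2] n 10.638790604500047 tilt err [-0.017  0.024  0.   ] Floc [0.6 0.5 0. ] gap 85.5 q [-0.8  -0.13  0.17  1.62  0.29  1.22 -0.53]
```

Call:
move_arm(
  deltas=[
    [[0.0166, -0.0196, 0.0302, 0], [0.0166, -0.0196, 0.0302, 0], [0.0166, -0.0196, 0.0302, 0], [0.0166, -0.0196, 0.0302, 0], [0.0166, -0.0196, 0.0302, 0], [0.0166, -0.0196, 0.0302, 0]],
  ],
)

```text
time_s: 5.9
position: [416.1, 260.5, 396.4]
tcp_rot: [2.639, 0.02, 1.704]
force: [0.6, 0.8, 0.9]
finger_gap: 86.0
gripper_force: 0.0
```

```bash
python3 plan.py cra 0 0 150
```

```text
t 5.9 local [100.7 -79.8 301.2] turn -0.0026 d before turn [ 83.2 -98.3 150.9] after [ 83.4 -98.1 150.9] n 4.838786409511789 tilt err [-0.018  0.024  0.   ] Floc [1.1 0.7 0.5] gap 86.0 q [-0.87  0.03  0.01  2.07  0.52  0.73 -1.05]
```

Call:
move_arm(
  deltas=[
    [[0.0167, -0.0196, 0.0302, 0], [0.0167, -0.0196, 0.0302, 0], [0.0167, -0.0196, 0.0302, 0], [0.0167, -0.0196, 0.0302, 0], [0.0167, -0.0196, 0.0302, 0]],
  ],
)

```text
time_s: 6.32
position: [393.0, 336.6, 217.9]
tcp_rot: [2.64, 0.02, 1.704]
force: [0.5, 1.1, 0.1]
finger_gap: 85.4
gripper_force: 0.0
```

```bash
python3 plan.py cra 0 0 26; python3 - <<'E'
from rig import r
from h import *
s=r.sense();c=r.read_camera('wrist');pickle.dump((c,s),open('w1.pkl','wb'));cv2.imwrite('pics/w1.png',c['color'][:,:,::-1])
E
```

```text
t 6.3167 local [  1.9  -1.  152. ] turn -0.0025 d before turn [  4.1   0.4 126. ] after [  4.1   0.4 126. ] n 3.074631094880688 tilt err [-0.018  0.025  0.   ] Floc [ 0.6  1.  -0.3] gap 85.4 q [-1.11  0.37  0.11  2.26  1.09  0.4  -1.88]
```

View pics/w1.png

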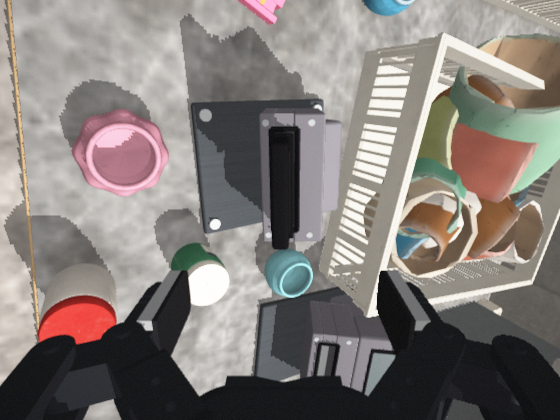

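The wrist view shows the logger in the cradle, with its grip top running from about (283,128) to (281,247) and the block's top face at (262..323, 110..240). I'll overlay the fitted pose on an enlarged crop to check it.

```bash
python3 - <<'E'
from h import *
c,s=pickle.load(open('w1.pkl','rb'));w=wristcam(c,s)
im=cv2.imread('pics/w1.png')[95:260,180:350];im=cv2.resize(im,None,fx=3.5,fy=3.5,interpolation=cv2.INTER_CUBIC)
im2=im.copy()
def ov(q,rects,img):
    for x0,x1,y,z in rects:
        L=np.array([[x0,y,z],[x1,y,z],[x1,-y,z],[x0,-y,z]],float)
        u=proj(w,(bayR(q[2])@L.T).T+[q[0],q[1],85]);print(u.round(1).tolist())
        cv2.polylines(img,[((u-[180,95])*3.5+1.25).round().astype(int)],True,(0,255,0),1)
ov((466,348.5,.147),[(-23,37,62,0),(-12.3,12.3,49.5,0),(-7,7,45,48.5)],im2)
cv2.imwrite('pics/w1o.png',im2)
E
```

```text
[[257.4, 113.5], [327.1, 113.5], [321.5, 243.5], [261.0, 243.1]]
[[270.0, 128.3], [298.1, 128.3], [296.7, 231.8], [271.6, 231.7]]
[[273.6, 142.2], [292.5, 142.2], [291.6, 250.9], [274.8, 250.8]]
```

View pics/w1o.png

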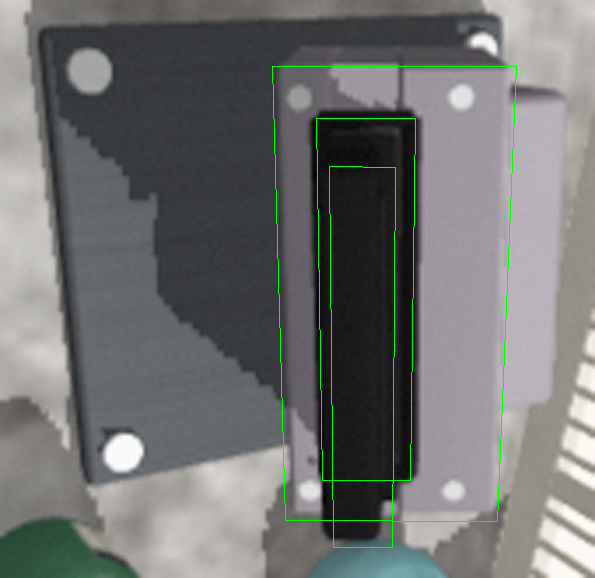

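The overlay agrees to about 2 mm: the grip sits roughly 1.5 mm towards −x and 1.5 mm towards +y of the prediction. Descending to grasp.

Call:
move_arm(
  deltas=[
    [[0.0014, -0.0003, 0.03, -0.002], [0.0014, -0.0003, 0.03, 0], [0.0014, -0.0003, 0.03, 0], [0.0012, -0.0002, 0.024, 0], [0.0003, 0, 0.01, 0], [0, 0, 0.005, 0], [0, 0, 0, 0]],
  ],
  claw=0.6,
)

```text
time_s: 6.95
position: [451.6, 345.8, 113.4]
tcp_rot: [2.637, 0.024, 1.704]
force: [-0.4, -1.1, 0.2]
finger_gap: 51.2
gripper_force: 0.0
```

```bash
python3 plan.py cra -1.5 1.5 23
```

```text
t 6.95 local [ 1.4 -0.6 31.9] turn -0.0004 d before turn [ 2.3 -2.8  8.9] after [ 2.3 -2.8  8.9] n 0.23423845340903926 tilt err [-0.015  0.028  0.   ] Floc [-0.4 -1.1  0.4] gap 51.2 q [-1.02  0.64  0.14  2.24  1.84  0.29 -2.59]
```

Call:
move_arm(
  deltas=[
    [[0.001, -0.001, 0.003, 0], [0.001, -0.001, 0.003, 0], [0, -0.001, 0.003, 0], [0, 0, 0, 0]],
  ],
)

```text
time_s: 7.28
position: [451.7, 348.1, 103.7]
tcp_rot: [2.638, 0.024, 1.705]
force: [0.2, -0.0, -0.5]
finger_gap: 50.9
gripper_force: 0.0
```

```bash
python3 plan.py cra -1.5 1.5 23;python3 - <<'E'
from rig import r
from h import *
c=r.read_camera('wrist');s=r.read_camera('side')
a=c['color'][60:300,150:430];b=s['color'][130:270,220:383]
a=cv2.resize(a,(420,360));b=cv2.resize(b,(419,360))
cv2.imwrite('pics/g1.png',np.hstack([a[:,:380],b])[:,:,::-1])
E
```

```text
t 7.2833 local [-3.   1.7 23.3] turn 0.0006 d before turn [-0.2  1.5  0.3] after [-0.2  1.5  0.3] n 0.037038195842192895 tilt err [-0.017  0.027  0.   ] Floc [-0.  -0.1 -0.6] gap 50.9 q [-1.    0.66  0.11  2.24  1.88  0.32 -2.63]
```

View pics/g1.png

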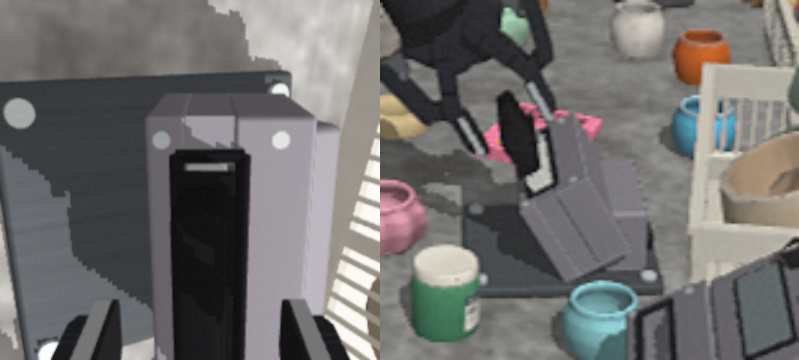

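The fingers straddle the grip nearly centred, with tips just above the flange. Closing.

Call:
move_arm(
  deltas=[
    [[0, 0.001, 0, 0], [0, 0, 0, 0], [0, 0, 0, 0], [0, 0, 0, 0], [0, 0, 0, 0], [0, 0, 0, 0]],
  ],
  claw=0,
  newtons=45,
)

```text
time_s: 7.88
position: [453.4, 347.9, 104.4]
tcp_rot: [2.637, 0.024, 1.704]
force: [1.5, 0.0, 0.9]
finger_gap: 13.0
gripper_force: 45.6
```

```bash
python3 plan.py cra -1.5 1.5 23
```

```text
t 7.8833 local [-1.2  1.3 23.1] turn 0.0001 d before turn [ 0.2 -0.3  0.1] after [ 0.2 -0.3  0.1] n 0.008784852880535614 tilt err [-0.015  0.028  0.   ] Floc [ 1.8 -0.2 -0. ] gap 13.0 q [-1.    0.66  0.11  2.23  1.88  0.31 -2.63]
```

Call:
move_arm(
  deltas=[
    [[0, 0, 0.003, 0], [0, 0, 0.003, 0], [0, 0, 0.003, 0], [0, 0, 0.002, 0], [0, 0, 0.001, 0], [0, 0, 0, 0]],
  ],
)

```text
time_s: 8.38
position: [459.0, 348.8, 94.7]
tcp_rot: [2.636, 0.023, 1.705]
force: [-3.2, -0.4, 10.6]
finger_gap: 13.0
gripper_force: 47.0
```

```bash
python3 plan.py cra -1.5 1.5 11
```

```text
t 8.3833 local [-1.1  1.3 11.8] turn 0.0002 d before turn [ 0.2 -0.3  0.8] after [ 0.2 -0.3  0.8] n 0.021156685614950294 tilt err [-0.014  0.027  0.   ] Floc [ 2.5  0.1 10.8] gap 13.0 q [-0.97  0.68  0.08  2.23  1.93  0.33 -2.67]
```

Call:
move_arm(
  deltas=[
    [[0, 0, 0.0015, 0], [0, 0, 0.001, 0], [0, 0, 0, 0]],
  ],
)

```text
time_s: 8.63
position: [459.3, 349.2, 94.3]
tcp_rot: [2.634, 0.022, 1.706]
force: [-16.4, -4.5, 33.7]
finger_gap: 13.6
gripper_force: 51.3
```

Call:
move_arm(
  deltas=[
    [[0, 0, -0.003, 0], [0, 0, -0.004, 0], [0, 0, -0.004, 0], [0, 0, -0.004, 0], [0, 0, -0.004, 0], [0, 0, -0.002, 0], [0, 0, 0, 0]],
  ],
)

```text
time_s: 9.22
position: [450.1, 347.6, 110.5]
tcp_rot: [2.637, 0.024, 1.704]
force: [0.3, -0.5, 8.6]
finger_gap: 13.3
gripper_force: 47.1
```

```bash
python3 plan.py cra -1.5 1.5 60
```

```text
t 9.2167 local [-1.1  1.4 30.1] turn 0.0001 d before turn [ -0.8  -0.9 -29.9] after [ -0.8  -0.9 -29.9] n 0.7305081699983857 tilt err [-0.015  0.028  0.   ] Floc [ 4.4 -0.5  7.3] gap 13.3 q [-1.02  0.64  0.12  2.24  1.84  0.31 -2.6 ]
```

Call:
move_arm(
  deltas=[
    [[-0.0003, -0.0001, -0.01, 0], [-0.0003, -0.0001, -0.01, 0], [-0.0003, -0.0001, -0.01, 0], [-0.0003, -0.0001, -0.01, 0], [-0.0005, -0.0002, -0.015, 0], [-0.0005, -0.0002, -0.015, 0], [-0.0005, -0.0002, -0.015, 0], [-0.0005, -0.0002, -0.015, 0]],
  ],
)

```text
time_s: 9.88
position: [398.6, 339.3, 195.7]
tcp_rot: [2.643, 0.025, 1.706]
force: [-0.1, 0.6, -1.1]
finger_gap: 13.4
gripper_force: 47.1
```

```bash
python3 plan.py cra 0 0 200; python3 plan.py ctl 0 0 130
```

```text
t 9.8833 local [ -4.    0.8 129.9] turn 0.0015 d before turn [ -2.8   2.5 -70.1] after [ -2.8   2.5 -70.1] n 1.7132384741837703 tilt err [-0.021  0.028  0.   ] Floc [-0.6  0.6 -1. ] gap 13.4 q [-1.12  0.43  0.14  2.27  1.2   0.36 -1.99]
t 9.8833 local [-83.2 248.  175.2] turn 0.1112 d before turn [-257.1   56.    35.5] after [-249.3   84.2   35.5] n 6.474899340339732 tilt err [-0.021 -0.032 -0.   ] Floc [-0.7  0.6 -0.9] gap 13.4 q [-1.12  0.43  0.14  2.27  1.2   0.36 -1.99]
```

Call:
move_arm(
  deltas=[
    [[0, 0, 0, 0.111], [-0.0356, 0.012, 0.005, 0], [-0.0356, 0.012, 0.005, 0], [-0.0356, 0.012, 0.005, 0], [-0.0356, 0.012, 0.005, 0], [-0.0356, 0.012, 0.005, 0], [-0.0356, 0.012, 0.005, 0], [-0.0356, 0.012, 0.005, 0]],
  ],
)

```text
time_s: 10.55
position: [488.5, 119.4, 196.9]
tcp_rot: [2.646, -0.029, 1.608]
force: [0.4, -0.4, -1.0]
finger_gap: 13.1
gripper_force: 47.1
```

```bash
python3 plan.py ctl 0 0 130; python3 - <<'E'
from rig import r
from h import *
s=r.sense();c=r.read_camera('wrist');t=r.read_camera('side');u=r.read_camera('top')
pickle.dump((c,s,t,u),open('w2.pkl','wb'))
a=cv2.resize(t['color'][190:350,280:430],(375,400),interpolation=cv2.INTER_CUBIC)
b=cv2.resize(c['color'][60:380,150:450],(375,400),interpolation=cv2.INTER_CUBIC)
cv2.imwrite('pics/c1.png',np.hstack([a,b])[:,:,::-1])
E
```

```text
t 10.55 local [ -8.8  26.1 134. ] turn -0.0005 d before turn [-26.2   8.9   2.9] after [-26.2   8.9   2.9] n 0.67889730978936 tilt err [-0.024 -0.033 -0.   ] Floc [-0.1 -0.4 -1.1] gap 13.1 q [-0.25  0.36 -0.19  2.4   1.98  0.24 -2.32]
```

View pics/c1.png

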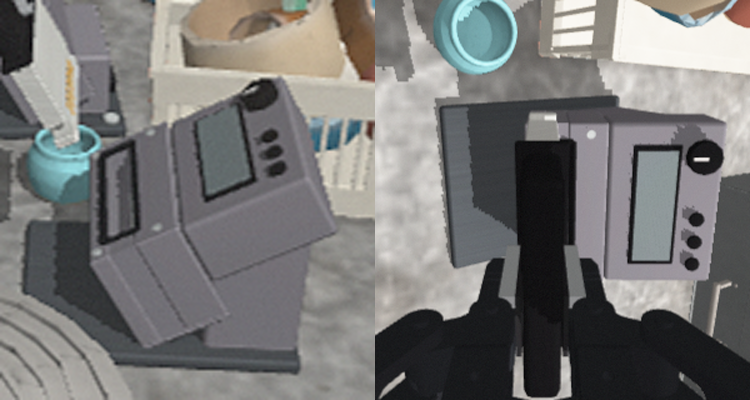

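```bash
cat > foot.py <<'E'
import sys
from plan import *
def foot(tx,ty,tz):
    s=r.sense();x,y,p=BAY['ctl'];B=bayR(p);R=toolR(s);o=np.array([x,y,85])
    ec=Ro.from_rotvec([-.015,.028,0]).as_matrix()
    L=R@ec@np.array([[0,1,0],[1,0,0],[0,0,-1.]])   # logger axes in world
    f=np.array(s['position'])+L@[0,0,-73]
    A=B.T@L;print('t',s['time_s'],'foot local',(B.T@(f-o)).round(1),'lean x,y',A[:2,2].round(3),'yaw',A[1,0].round(3),'move tool',(R.T@(o+B@[tx,ty,tz]-f)).round(1),'axis(-z) tool',(R.T@-B[:,2]).round(3),'F',(B.T@np.array(s['force'])).round(1),'gap',round(s['finger_gap'],1),'q',np.round(s['joint_positions'],2))
foot(*map(float,sys.argv[1:4]))
E
python3 foot.py -1.2 1.3 15
```

```text
t 10.7 foot local [-8.3 26.  60.5] lean x,y [ 0.008 -0.055] yaw -0.011 move tool [-25.8   8.5  44.7] axis(-z) tool [-0.027  0.024  0.999] F [-1.2  0.8 -1.1] gap 13.0 q [-0.25  0.36 -0.18  2.4   1.98  0.24 -2.32]
```

Call:
move_arm(
  deltas=[
    [[-0.0052, 0.0017, 0.009, 0], [-0.0052, 0.0017, 0.009, 0], [-0.0052, 0.0017, 0.009, 0], [-0.0052, 0.0017, 0.009, 0], [-0.0052, 0.0017, 0.009, 0], [0, 0, 0, 0]],
  ],
)

```text
time_s: 11.2
position: [519.0, 97.9, 160.1]
tcp_rot: [2.646, -0.029, 1.609]
force: [-0.0, -0.4, -1.1]
finger_gap: 13.5
gripper_force: 47.1
```

```bash
python3 foot.py -1.2 1.3 6
```

```text
t 11.2 foot local [-1.8  8.4 14.3] lean x,y [ 0.009 -0.061] yaw -0.0 move tool [-7.4  0.8  8. ] axis(-z) tool [-0.033  0.024  0.999] F [-0.6 -0.4 -0.9] gap 13.5 q [-0.07  0.48 -0.32  2.38  2.21  0.32 -2.46]
```

Call:
move_arm(
  deltas=[
    [[-0.0037, 0.0004, 0.002, 0], [-0.0037, 0.0004, 0.002, 0], [0, 0, 0.002, 0], [0, 0, 0, 0]],
  ],
)

```text
time_s: 11.53
position: [524.0, 90.1, 157.1]
tcp_rot: [2.641, -0.029, 1.608]
force: [-0.0, 0.1, -0.6]
finger_gap: 13.6
gripper_force: 47.1
```

```bash
python3 foot.py -1.2 1.3 0; python3 - <<'E'
from rig import r
from h import *
t=r.read_camera('side');u=r.read_camera('top');w=r.read_camera('wrist')
a=cv2.resize(t['color'][195:295,290:370],(400,500),interpolation=cv2.INTER_CUBIC)
b=cv2.resize(u['color'][130:230,325:405],(400,500),interpolation=cv2.INTER_CUBIC)
cv2.imwrite('pics/c2.png',np.hstack([a,b])[:,:,::-1])
E
```

```text
t 11.5333 foot local [1.3 0.5 9.2] lean x,y [ 0.005 -0.06 ] yaw -0.001 move tool [ 0.5 -2.3  9.3] axis(-z) tool [-0.032  0.02   0.999] F [-0.3  0.1 -0.5] gap 13.6 q [-0.04  0.5  -0.34  2.38  2.24  0.33 -2.47]
```

View pics/c2.png

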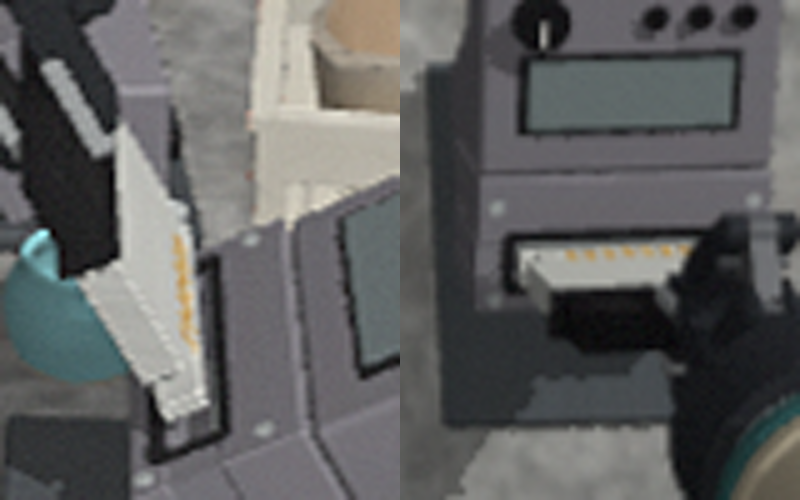

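The foot hangs just over the slot: its near corner is at (185,410) and the slot's near end at about (200,445) in the side crop. Lowering with force checks.

Call:
move_arm(
  deltas=[
    [[0, -0.002, 0.004, 0], [0, 0, 0.004, 0], [0, 0, 0.003, 0], [0, 0, 0.003, 0], [0, 0, 0.003, 0], [0, 0, 0, 0]],
  ],
)

```text
time_s: 12.18
position: [531.0, 88.7, 140.8]
tcp_rot: [2.641, -0.027, 1.604]
force: [0.9, -2.7, -0.8]
finger_gap: 13.2
gripper_force: 47.3
```

```bash
python3 foot.py -1.2 1.3 -20
```

```text
t 12.1833 foot local [-0.8 -1.3 -8.4] lean x,y [ 0.004 -0.057] yaw -0.004 move tool [ 2.3 -0.2 11.7] axis(-z) tool [-0.029  0.019  0.999] F [ 0.3 -2.7 -1.1] gap 13.2 q [-0.01  0.55 -0.37  2.37  2.28  0.38 -2.5 ]
```

Call:
move_arm(
  deltas=[
    [[-0.0001, 0.0001, 0.004, 0], [-0.0001, 0.0001, 0.004, 0], [-0.0001, 0.0001, 0.004, 0], [0, 0, 0, 0]],
  ],
)

```text
time_s: 12.52
position: [537.3, 89.9, 130.2]
tcp_rot: [2.641, -0.028, 1.606]
force: [1.2, -4.1, -2.7]
finger_gap: 13.3
gripper_force: 47.2
```

```bash
python3 foot.py -1.2 1.3 -30
```

```text
t 12.5167 foot local [ -0.5  -0.1 -20.7] lean x,y [ 0.004 -0.059] yaw -0.003 move tool [ 1.1 -0.5  9.4] axis(-z) tool [-0.031  0.019  0.999] F [-0.4 -4.1 -2.9] gap 13.3 q [-0.    0.58 -0.39  2.36  2.3   0.4  -2.51]
```

Call:
move_arm(
  deltas=[
    [[-0.0006, 0.0001, 0.004, 0], [-0.0006, 0.0001, 0.004, 0], [-0.0003, 0.0001, 0.003, 0], [0, 0, 0, 0]],
  ],
)

```text
time_s: 12.85
position: [542.4, 90.5, 121.1]
tcp_rot: [2.641, -0.029, 1.609]
force: [-2.3, -1.7, 2.7]
finger_gap: 13.1
gripper_force: 47.9
```

```bash
python3 foot.py -1.2 1.3 -34.5
```

```text
t 12.85 foot local [ -0.6   0.5 -31.1] lean x,y [ 0.005 -0.061] yaw -0.001 move tool [ 0.7 -0.5  3.4] axis(-z) tool [-0.033  0.02   0.999] F [-0.6 -1.6  3.5] gap 13.1 q [ 0.01  0.61 -0.4   2.36  2.32  0.42 -2.52]
```

Call:
move_arm(
  deltas=[
    [[0, 0, 0, 0], [0, 0, 0, 0], [0, 0, 0, 0], [0, 0, 0, 0]],
  ],
  claw=0.4,
)

```text
time_s: 13.18
position: [542.5, 90.4, 121.7]
tcp_rot: [2.64, -0.029, 1.609]
force: [-0.6, -0.1, 0.1]
finger_gap: 34.0
gripper_force: 0.0
```

```bash
python3 foot.py -1.2 0 -34.5; python3 plan.py ctl -1.2 0 38
```

```text
t 13.1833 foot local [ -0.2   0.4 -30.6] lean x,y [ 0.004 -0.061] yaw -0.001 move tool [-0.5 -1.   3.9] axis(-z) tool [-0.033  0.019  0.999] F [-0.5 -0.1  0.3] gap 34.0 q [ 0.01  0.61 -0.4   2.36  2.32  0.42 -2.52]
t 13.1833 local [ 0.1 -4.1 42.2] turn -0.0 d before turn [ 3.9 -1.2  4.4] after [ 3.9 -1.2  4.4] n 0.14669602875410165 tilt err [-0.019 -0.033 -0.   ] Floc [-0.5 -0.1  0.3] gap 34.0 q [ 0.01  0.61 -0.4   2.36  2.32  0.42 -2.52]
```

Call:
move_arm(
  deltas=[
    [[0.002, 0, 0, 0], [0.002, 0, 0, 0], [0, 0, 0, 0]],
  ],
)

```text
time_s: 13.43
position: [542.2, 94.4, 121.7]
tcp_rot: [2.64, -0.029, 1.608]
force: [-0.6, -0.3, -0.4]
finger_gap: 34.0
gripper_force: 0.0
```

Call:
move_arm(
  deltas=[
    [[0, 0, 0, 0], [0, 0, 0, 0], [0, 0, 0, 0], [0, 0, 0, 0]],
  ],
  claw=0,
  newtons=60,
)

```text
time_s: 13.77
position: [541.8, 93.7, 121.5]
tcp_rot: [2.641, -0.029, 1.608]
force: [-2.1, 0.1, 2.2]
finger_gap: 12.6
gripper_force: 61.4
```

Call:
move_arm(
  deltas=[
    [[-0.0001, 0.0001, 0.004, 0], [-0.0001, 0.0001, 0.004, 0], [-0.0001, 0.0001, 0.004, 0], [-0.0001, 0.0001, 0.003, 0], [0, 0, 0, 0]],
  ],
)

```text
time_s: 14.18
position: [549.5, 93.9, 108.2]
tcp_rot: [2.641, -0.029, 1.608]
force: [-2.5, 0.2, 2.9]
finger_gap: 12.9
gripper_force: 61.5
```

```bash
python3 plan.py ctl 0 0 11
```

```text
t 14.1833 local [-0.5 -0.7 27. ] turn -0.0007 d before turn [ 0.1  0.8 16. ] after [ 0.1  0.8 16. ] n 0.39170158320998094 tilt err [-0.02  -0.032 -0.   ] Floc [-0.7  0.3  3.7] gap 12.9 q [ 0.01  0.64 -0.41  2.34  2.33  0.45 -2.53]
```

Call:
move_arm(
  deltas=[
    [[-0.0001, 0.0001, 0.003, 0], [-0.0001, 0.0001, 0.003, 0], [-0.0001, 0.0001, 0.003, 0], [0, 0, 0, 0]],
  ],
)

```text
time_s: 14.52
position: [553.9, 94.1, 100.5]
tcp_rot: [2.641, -0.029, 1.608]
force: [-3.7, 0.8, 3.4]
finger_gap: 12.7
gripper_force: 61.7
```

```bash
python3 plan.py ctl 0 0 11
```

```text
t 14.5167 local [-0.5 -0.6 18.2] turn -0.0005 d before turn [0.4 0.6 7.2] after [0.4 0.6 7.2] n 0.17614972265659296 tilt err [-0.02  -0.032 -0.   ] Floc [-1.5  0.9  4.8] gap 12.7 q [ 0.01  0.67 -0.41  2.34  2.34  0.47 -2.54]
```

Call:
move_arm(
  deltas=[
    [[0, 0, 0.003, 0], [0, 0, 0.002, 0], [0, 0, 0.001, 0], [0, 0, 0, 0]],
  ],
)

```text
time_s: 14.85
position: [555.0, 94.3, 97.2]
tcp_rot: [2.64, -0.028, 1.609]
force: [-18.4, -3.0, 31.6]
finger_gap: 12.8
gripper_force: 66.3
```

```bash
python3 plan.py ctl 0 0 11
```

```text
t 14.85 local [-1.1 -0.4 14.7] turn 0.0011 d before turn [0.3 1.2 3.7] after [0.3 1.2 3.7] n 0.09503169734839942 tilt err [-0.019 -0.033 -0.   ] Floc [-0.3 -2.6 36.6] gap 12.8 q [ 0.01  0.68 -0.41  2.34  2.35  0.48 -2.54]
```

Call:
move_arm(
  deltas=[
    [[0, 0, -0.004, 0], [0, 0, -0.004, 0], [0, 0, -0.004, 0], [0, 0, -0.002, 0], [0, 0, 0, 0], [0, 0, 0, 0]],
  ],
)

```text
time_s: 15.35
position: [549.9, 93.9, 107.7]
tcp_rot: [2.641, -0.029, 1.608]
force: [-5.9, 0.9, 4.9]
finger_gap: 13.0
gripper_force: 62.1
```

```bash
python3 plan.py ctl 0 0 11
```

```text
t 15.35 local [-0.3 -0.8 26.4] turn -0.0004 d before turn [ 0.3  0.7 15.4] after [ 0.3  0.7 15.4] n 0.3764056250620637 tilt err [-0.02  -0.033 -0.   ] Floc [-2.7  1.   7.2] gap 13.0 q [ 0.01  0.65 -0.4   2.34  2.33  0.45 -2.53]
```

Call:
move_arm(
  deltas=[
    [[0, 0, -0.0015, 0], [0, 0, -0.0015, 0], [0, 0, 0, 0]],
  ],
)

```text
time_s: 15.6
position: [548.5, 93.8, 110.5]
tcp_rot: [2.641, -0.029, 1.608]
force: [-5.8, 1.0, 6.0]
finger_gap: 12.4
gripper_force: 62.0
```

```bash
python3 plan.py ctl 0 0 11
```

```text
t 15.6 local [-0.2 -0.8 29.5] turn -0.0004 d before turn [ 0.2  0.5 18.5] after [ 0.2  0.5 18.5] n 0.45052651056964693 tilt err [-0.02  -0.033 -0.   ] Floc [-2.   1.1  8. ] gap 12.4 q [ 0.01  0.64 -0.4   2.35  2.33  0.45 -2.53]
```

The tray is still pushing up 3 mm above home, so the first press didn't take and the catch was out of step. I'll let it up further and press again.

Call:
move_arm(
  deltas=[
    [[0, 0, -0.003, 0], [0, 0, -0.003, 0], [0, 0, -0.003, 0], [0, 0, -0.002, 0], [0, 0, 0, 0]],
  ],
)

```text
time_s: 16.02
position: [543.3, 93.5, 120.4]
tcp_rot: [2.641, -0.029, 1.609]
force: [-4.9, 2.6, 4.2]
finger_gap: 13.0
gripper_force: 61.7
```

```bash
python3 plan.py ctl 0 0 15
```

```text
t 16.0167 local [ 0.2 -0.9 40.7] turn -0.0 d before turn [ 0.1  0.3 25.7] after [ 0.1  0.3 25.7] n 0.6276301414572987 tilt err [-0.019 -0.033 -0.   ] Floc [-2.2  2.7  6.1] gap 13.0 q [-0.    0.61 -0.4   2.35  2.31  0.43 -2.52]
```

Call:
move_arm(
  deltas=[
    [[0, 0, 0.004, 0], [0, 0, 0.004, 0], [0, 0, 0.004, 0], [0, 0, 0.004, 0], [0, 0, 0.004, 0], [0, 0, 0.003, 0], [0, 0, 0.002, 0], [0, 0, 0, 0]],
  ],
)

```text
time_s: 16.68
position: [555.5, 94.0, 98.3]
tcp_rot: [2.64, -0.028, 1.608]
force: [-4.5, 1.6, 3.1]
finger_gap: 12.8
gripper_force: 61.8
```

```bash
python3 plan.py ctl 0 0 15
```

```text
t 16.6833 local [-0.2 -0.7 15.4] turn -0.0001 d before turn [0.7 0.2 0.5] after [0.7 0.2 0.5] n 0.020842579829250845 tilt err [-0.019 -0.032 -0.   ] Floc [-2.3  1.7  4.9] gap 12.8 q [ 0.01  0.67 -0.41  2.33  2.35  0.47 -2.54]
```

Call:
move_arm(
  deltas=[
    [[0, 0, 0.001, 0], [0, 0, 0.001, 0], [0, 0, 0.001, 0], [0, 0, 0, 0]],
  ],
)

```text
time_s: 17.02
position: [555.7, 94.1, 97.6]
tcp_rot: [2.639, -0.027, 1.609]
force: [-19.3, -1.2, 28.9]
finger_gap: 12.9
gripper_force: 66.0
```

Call:
move_arm(
  deltas=[
    [[0, 0, -0.004, 0], [0, 0, -0.004, 0], [0, 0, -0.004, 0], [0, 0, -0.002, 0], [0, 0, 0, 0], [0, 0, 0, 0]],
  ],
)

```text
time_s: 17.52
position: [550.2, 93.8, 107.8]
tcp_rot: [2.641, -0.029, 1.608]
force: [-4.3, 1.7, 2.7]
finger_gap: 13.1
gripper_force: 61.7
```

```bash
python3 plan.py ctl 0 0 15
```

```text
t 17.5167 local [-0.  -0.8 26.3] turn -0.0004 d before turn [ 0.5  0.3 11.3] after [ 0.5  0.3 11.3] n 0.2759738857944979 tilt err [-0.019 -0.032 -0.   ] Floc [-2.3  1.7  4.5] gap 13.1 q [ 0.01  0.65 -0.4   2.34  2.33  0.45 -2.53]
```

Call:
move_arm(
  deltas=[
    [[0, 0, -0.001, 0], [0, 0, -0.001, 0], [0, 0, 0, 0]],
  ],
)

```text
time_s: 17.77
position: [549.5, 93.7, 109.3]
tcp_rot: [2.641, -0.029, 1.608]
force: [-2.4, 3.3, -2.6]
finger_gap: 12.5
gripper_force: 60.6
```

Call:
move_arm(
  deltas=[
    [[0, 0, 0, 0], [0, 0, 0, 0], [0, 0, 0, 0], [0, 0, 0, 0], [0, 0, -0.02, 0], [0, 0, -0.03, 0], [0, 0, -0.04, 0], [0, 0, -0.04, 0]],
  ],
  claw=0.6,
)

```text
time_s: 18.43
position: [498.8, 86.9, 206.6]
tcp_rot: [2.635, -0.025, 1.605]
force: [0.1, -1.2, 0.7]
finger_gap: 50.9
gripper_force: 0.0
```

```bash
python3 plan.py ctl 0 0 150; python3 - <<'E'
from rig import r
from h import *
t=r.read_camera('side')
BAY=(563.3,94.9,.022);img=cv2.resize(t['color'][180:300,270:390],(600,600),interpolation=cv2.INTER_CUBIC)[:,:,::-1].copy()
for z,col in((48.5,(0,255,0)),(64,(0,0,255)),(14.5,(0,255,0)),(30,(0,0,255))):
    h=45 if z>40 else 48; w=7 if z>40 else 10
    P=(bayR(BAY[2])@np.array([[-w,h,z],[w,h,z],[w,-h,z],[-w,-h,z]],float).T).T+[BAY[0],BAY[1],85]
    for q in (proj(t,P)-[270,180])*5+2: cv2.circle(img,tuple(int(v) for v in q),3,col,-1)
cv2.imwrite('pics/f.png',img)
E
```

```text
t 18.4333 local [  4.3  -6.6 137.7] turn -0.0017 d before turn [  6.9  -4.4 -12.1] after [  6.9  -4.4 -12.1] n 0.3567343668077759 tilt err [-0.014 -0.027 -0.   ] Floc [ 0.4 -1.2  0.6] gap 50.9 q [-0.06  0.35 -0.31  2.39  1.92  0.24 -2.17]
```

View pics/f.png

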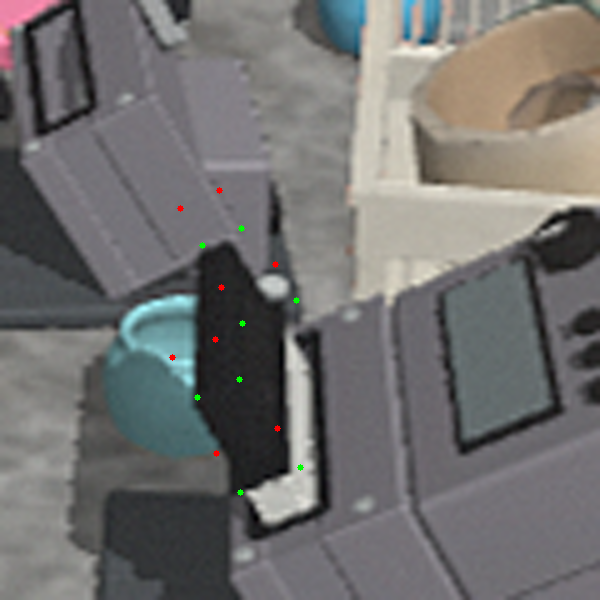

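The final view shows the logger's grip top at (203,245) and (197,398), on the green "home" marks, so it is caught. The cradle is empty and the gripper is clear, so I'm handing in.

```bash
python3 -c "
from rig import r
print(r.hand_in())"
```

```text
the job is handed in; nothing more can be done
None
```

The logger is out of the cradle and caught fully home in the kiln controller's bay; it took two presses because the catch was out of step. The job is handed in at about 18.5 s, with the gripper clear of everything and the jar and pot left alone.

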